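# Register a retaining ring in its caddy and present it over the lens jig

## Robot

A 6-joint arm with a two-finger parallel gripper is mounted at the origin on the work surface. World frame = base frame: x ahead of the robot, y to its left, z up, the work surface at z = 0. Lengths are in mm, angles in rad, forces in N, time in s.
With the tool pointing down it reaches from about 250 to 800 mm from the base axis. Payload 3.9 kg.
Tool frame: the origin (TCP) lies on the centre line of the jaws, within the pads' length; the fingertips stand 17 mm ahead of it and the grasp point (between the pads) lies 2 mm behind it; z points along the fingers, y is the line along which they close (so a half turn about z gives the same grasp; the last joint's range is limited). The gripper opens to 85 mm and grips with 20 to 120 N. Pads are 22 mm wide; open, the fingers measure 114 mm over their backs; the gripper's body (76 mm by 85 mm) begins 54 mm behind the grasp point. The pads swing forward as they close: fully open they stand 13 mm farther back than shut.
Start: joints at [1.238, 0.26, -0.138, 1.173, 0, 1.571], TCP at [171.508, 496.186, 227.104] pointing down, gripper open.
Joint ranges: [-2.78, 2.78], [-0.83, 1.72], [-1.28, 1.37], [-1.9, 2.12], [-1.57, 1.48], [-3.14, 3.14]. Speed limits (rad/s): [2.57, 2.57, 3.14, 3.14, 3.14, 3.14].

## Interface

Orientations are given as a unit quaternion [w, x, y, z].
In Python, from rig import arm gives the robot as it stands. The module is installed in compiled form; this text tells all that it offers.
- The arm moves only by the shell command python3 -m crank 'ROWS' [OPENING] [FORCE]. ROWS is JSON, a list of rows, each an object of numbers: "x", "y", "z": the shift along the tool's x, y, z in mm; "spin": the turn about the tool's z in degrees. In form: [{"x": .., "y": .., "z": .., "spin": ..}, ...]. A call has 1 to 12 rows; each row is the pose to reach, as a shift and turn from the pose commanded when the call began, along the tool's axes at that moment; what a row does not reach only later rows make up. A row lasts 1/10 s, in which the tool goes at most 50 mm and 8.59 degrees, less where a joint would pass 70% of its speed; a pose out of reach is approached as far as the arm can. A call with a gripper value outside its range is refused whole. OPENING is the opening in per cent of the stroke, from 0 (shut) to 100 (fully open), set as the call begins (- or left out, the last holds). The fingers move at their own pace and stop on an object; FORCE is the grip in N (left out, the last holds). Time passes only in rows, so rows that repeat a pose let the fingers close. It gives the time, the measured TCP pose, the force, the opening and the grip force at its end, in the units of the state.
- arm.state(): the state, without advancing time (a new reading comes with each control period).
- arm.capture(name): name is "scene" or "top"; returns the picture (480x640x3 uint8, red, green, blue); there is no depth.
- arm.camera_model(name): a dict with "fx", "fy", "cx", "cy" (pixels), "k1" (the pictures are not rectified: a ray, as slopes to the right and down, at radius r is drawn at 1 + k1 r^2 times it, then the intrinsics apply), "eye" and "attitude" of the camera in the world. Camera axes: x right, y down, z forward; pixel columns grow to the right and rows downward; lengths in mm; the calibration is good to about 2 mm. A picture is of the moment at which its call begins. camera_model takes no time and is no camera call.
- arm.close_job(): hands the job in; it is judged then, once.
Trained networks look in the newest picture that a camera, given by its name, has taken for a name from the list of things; names that differ only in an ending like _2 or _b are one class to them, and where a whole thing is asked for, a point or a joint stands for the part that bears it (a point fixed in the world has none). Each returns a list of dicts, best first, with "confidence" (0 to 1); they miss things now and then, are a little off and sometimes report something else, mostly with a low value. They report only what shows in the picture. A call takes as long as a camera call.
- arm.silhouettes(camera, label): "pixels" (480x640 bool, what is visible of it) and "box" ([centre column, centre row, width, height] in pixels, round what is visible of it).
The state is a dict: "t": time; "qpos": joint angles; "dq": joint speeds; "joint_efforts": joint torques, N m; "position": TCP position; "orientation": TCP orientation; "ft_force": force on the tool from outside, world axes, zero at the start; "ft_torque": the same for the moment, N m; "opening": finger opening in mm; "grip_force": force on a finger pad.
Only numpy, scipy, OpenCV 4.12 (cv2) and the standard library are available. Lean on these libraries where they do the work, as an engineer would, in place of code of your own. Each camera call takes 0.05 s, during which the arm holds its last target. There are 200 camera calls.

## Task

Pick up the small ring caddy by its red handle, keep it level until it is clear of the bench, then tip it in the air to about 40 degrees with its black end down so that the brass ring inside slides up against the black end. Bring the caddy level again with the ring still at the black end and finish while holding it: steady and level, centred over the lens jig (the one with the cream knob), its underside about 10 cm above the top of the jig. Keep the ring in the caddy, do not touch the jig and leave everything else on the bench where it is.

Things in the scene. Friction and masses are not known exactly. Their poses are not given: they have to be found in the camera images.
- caddy: Ring caddy: a loose, open aluminium tray, 158 mm long (its x) by 64 mm wide (its y), walls 26 mm high and 4 mm thick, floor 4 mm thick, about 0.24 kg. Origin: centre of its underside, z up. The end wall at its -x end is black (the black end, it faces roughly towards the robot); the other walls are bare metal. A bridge carries a red handle bar across the tray (along its y) over the middle. The floor is smooth: the ring begins to slide at roughly 20 degrees of tilt.
- caddy_handle (a point): Centre of the caddy's red handle bar: bar 14 mm wide (caddy x), 64 mm long (caddy y), 14 mm high, its centre 70 mm above the caddy's underside and straight above its origin; open space of 37 mm between the bar and the tray's walls below, and clear space on both sides and above. Axes as the caddy's.
- ring_center (a point): Centre of the loose knurled brass retaining ring that lies flat in the caddy: 44 mm outside, 35 mm inside, 8 mm high, 40 g; its centre is 4 mm above its underside. It starts in the middle or the far half of the tray; against the black end its centre is at caddy x = -53 mm.
- jig: Lens jig, fixed to the bench: steel base 90 mm (its x) by 120 mm (its y), two upright jaws with a lens between them and a screw with a cream knob that sticks out to its -y side, 82 mm from the centre. Origin: centre of its underside; its highest point is 66 mm above the bench.
- jig_top (a point): Top of the lens jig: point straight above its origin, 66 mm above the bench; z up.
- housing: Bystander: matte black eyepiece housing, 44 mm diameter, 46 mm high; origin centre of underside.
- hood: Bystander: copper objective hood, 64 mm diameter, 60 mm high; origin centre of underside.
- prism_plate: Bystander: flat steel prism plate 60 x 45 x 6 mm; origin centre of underside.
- ring_b: Bystander: brass retaining ring on the bench, 44 mm diameter, 8 mm high; origin centre of underside.
- ring_c: Bystander: brass retaining ring on the bench, 44 mm diameter, 8 mm high; origin centre of underside.
- driver: Bystander: yellow-handled screwdriver lying on the bench, 160 mm long.

How it is judged (in metres and radians):
On the way, in this order (a step that is already met when the one before it is completed fails the run):
1. the caddy is lifted clear of the bench in the fingers, level, the ring not yet at the black end (height (world z) of caddy_handle above 0.11 m and angle between caddy's own z axis and vertical below 0.15 rad and x of ring_center in the frame of caddy above -0.04 m and contact force between caddy and the fingers above 0.5 N), for 0.2 s.
2. in the air the caddy is tipped to about 40 degrees (30 to 50) with the ring against the black end (height (world z) of caddy_handle above 0.11 m and angle between caddy's own z axis and vertical between 0.5236 and 0.8727 rad and x of ring_center in the frame of caddy below -0.047 m and z of ring_center in the frame of caddy below 0.02 m and contact force between caddy and the fingers above 0.5 N), for 0.3 s.
At the end, for the whole second after the job is handed in: The fingers hold the caddy level within 5 degrees and at rest, its handle centre within 30 mm sideways of the jig's centre, its underside 60 to 140 mm above the top of the jig (nothing but the fingers carries it), and the ring lies in the caddy within 6 mm of touching the black end (angle between caddy's own z axis and vertical below 0.09 rad and horizontal distance between caddy_handle and jig_top below 0.03 m and z of caddy_handle in the frame of jig_top between 0.13 and 0.21 m and linear speed of caddy below 0.02 m/s and angular speed of caddy below 0.1 rad/s and contact force between caddy and jig below 0.1 N and contact force between caddy and the fingers above 0.5 N and x of ring_center in the frame of caddy below -0.047 m and z of ring_center in the frame of caddy below 0.02 m); the arm keeps its last pose, push and grip.
It fails at once if the ring leaves the caddy (distance between ring_center and caddy above 0.085 m or z of ring_center in the frame of caddy above 0.045 m).
It fails at once if the caddy is tipped far over (beyond 60 degrees) (angle between caddy's own z axis and vertical above 1.05 rad).
It fails at once if the jig is touched (contact force between jig and anything else above 1 N).
It fails at once if another thing on the bench (housing, hood, prism plate, rings, screwdriver) is moved by more than 20 mm (distance of any of housing, hood, prism_plate, ring_b, ring_c, driver from where it was at the start of the episode above 0.02 m).
It also fails if it takes over 51 s, if anything falls off the work surface, if the arm or the gripper's body presses on something with over 40 N, if the wrist force passes 120 N, or if a joint passes its speed limit or range.

## Working session

There is one attempt and no reset: what is moved stays moved. The work goes in short steps, Python scripts to look and compute and a shell command to move; the robot and the scene stay as the last step left them, time stands still between calls to the robot, and variables do not carry over. Pictures are saved under pics/ and viewed, at most 10 in all, crops included, and the job is handed in when it is done.

```bash
mkdir -p pics
cat > h.py <<'E'
import numpy as np, cv2
from rig import arm
from scipy.spatial.transform import Rotation as R
def rot(q): return R.from_quat(np.r_[q[1:],q[0]])
E
python3 - <<'E'
from h import *
s=arm.state(); print({k:np.round(v,3).tolist() for k,v in s.items()}); print(rot(s['orientation']).as_matrix().round(3))
for n in('scene','top'):
    print(n,arm.camera_model(n)); cv2.imwrite(f'pics/{n}0.png',arm.capture(n)[:,:,::-1])
    for l in('caddy','caddy_handle','ring_center','jig','housing','hood','prism_plate','ring_b','driver'):
        print(l,[(round(d['confidence'],2),np.round(d['box']).tolist()) for d in arm.silhouettes(n,l)])
E
```

```text
{'t': 0.0, 'qpos': [1.238, 0.261, -0.139, 1.173, -0.0, 1.571], 'dq': [-0.003, -0.003, -0.001, -0.0, 0.002, 0.001], 'joint_efforts': [-0.002, -40.568, 25.392, 0.019, -0.0, -0.0], 'position': [171.288, 495.51, 226.255], 'orientation': [-0.0, 0.166, 0.986, -0.001], 'ft_force': [0.355, -0.046, 0.306], 'ft_torque': [0.003, 0.038, -0.013], 'grip_force': 0.0, 'opening': 85.389}
[[-0.945  0.327 -0.001]
 [ 0.327  0.945 -0.002]
 [-0.    -0.002 -1.   ]]
scene {'fx': 480.45158269305824, 'fy': 480.45158269305824, 'cx': 325.2634395157256, 'cy': 238.57950788104066, 'k1': -0.014925968071589567, 'eye': array([ 895.91442507, -443.46227723,  677.60766253]), 'attitude': array([-0.33969688,  0.90567414,  0.23447848, -0.09685155])}
caddy [(0.8, [332.0, 157.0, 67.0, 59.0])]
caddy_handle [(0.81, [330.0, 158.0, 64.0, 59.0]), (0.28, [440.0, 191.0, 39.0, 44.0])]
ring_center [(0.54, [340.0, 169.0, 17.0, 14.0])]
jig [(0.73, [188.0, 306.0, 102.0, 83.0])]
housing [(0.68, [331.0, 160.0, 63.0, 62.0]), (0.61, [291.0, 432.0, 33.0, 42.0])]
hood [(0.96, [441.0, 190.0, 38.0, 41.0])]
prism_plate [(0.7, [264.0, 243.0, 37.0
[... 246 characters left out ...]
, 'cy': 241.30609750815856, 'k1': -0.06696089706246398, 'eye': array([496.69836808,   7.91005387, 974.66947793]), 'attitude': array([-0.04793643,  0.71360666, -0.6957973 ,  0.06583123])}
caddy [(0.91, [184.0, 317.0, 68.0, 78.0])]
caddy_handle [(0.97, [185.0, 314.0, 67.0, 79.0])]
ring_center [(0.6, [185.0, 314.0, 67.0, 83.0]), (0.46, [201.0, 296.0, 20.0, 17.0])]
jig [(0.8, [398.0, 326.0, 70.0, 44.0])]
housing [(0.57, [438.0, 210.0, 20.0, 19.0])]
hood [(0.92, [197.0, 196.0, 35.0, 36.0])]
prism_plate [(0.83, [308.0, 310.0, 25.0, 30.0]), (0.62, [198.0, 296.0, 22.0, 19.0]), (0.24, [400.0, 326.0, 71.0, 48.0])]
ring_b []
driver [(0.89, [327.0, 200.0, 6.0, 69.0]), (0.44, [322.0, 255.0, 19.0, 19.0])]
```

View pics/scene0.png

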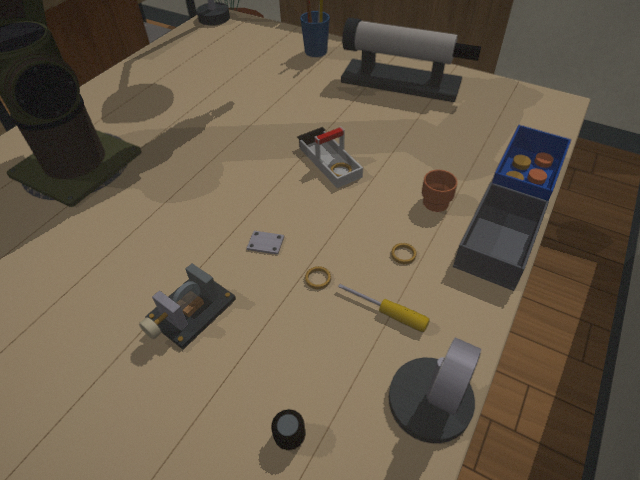

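View pics/top0.png

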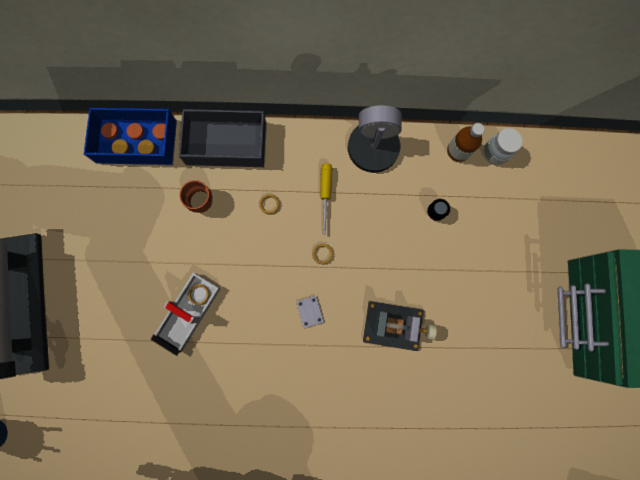

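```bash
python3 -m crank '[{"z":-50},{"z":-100},{"z":-150},{"z":-200},{"z":-250},{"z":-300},{"z":-350},{"z":-400},{"z":-450},{"z":-500},{"z":-550},{"z":-600}]'
cat >> h.py <<'E'
def st():
    s=arm.state(); M=rot(s['orientation']).as_matrix()
    print('t',round(s['t'],2),'q',s['qpos'].round(3) if hasattr(s['qpos'],'round') else np.round(s['qpos'],3),'p',np.round(s['position'],1),'open',round(s['opening'],1),'grip',round(s['grip_force'],1)); print(M.round(3)); return s,M
E
python3 - <<'E'
from h import *
st()
E
```

```text
t 1.0 q [ 1.238  0.26  -0.138  1.173  0.     1.571] p [171.5 496.2 227.1] open 85.1 grip 0.0
[[-0.945  0.327  0.   ]
 [ 0.327  0.945  0.   ]
 [ 0.     0.    -1.   ]]$[0]: bad value
```

Run:
```python
from h import *
def ray(n,u,v):
    c=arm.camera_model(n); K=np.array([[c['fx'],0,c['cx']],[0,c['fy'],c['cy']],[0,0,1]])
    d=cv2.undistortPoints(np.array([[[u,v]]],float),K,np.array([c['k1'],0,0,0,0]))[0,0]
    return c['eye'],rot(c['attitude']).apply([d[0],d[1],1])
def atz(n,u,v,z):
    e,d=ray(n,u,v); return e+d*(z-e[2])/d[2]
for n in('scene','top'):
    im=cv2.imread(f'pics/{n}0.png').astype(int); b,g,r=im[...,0],im[...,1],im[...,2]
    m=((r>120)&(g<50)&(b<50)).astype(np.uint8)
    x0,y0,x1,y1=(300,120,370,190) if n=='scene' else (150,280,220,350)
    w=np.zeros_like(m); w[y0:y1,x0:x1]=m[y0:y1,x0:x1]; v,u=np.nonzero(w)
    print(n,len(u),u.mean(),v.mean(),'handle',atz(n,u.mean(),v.mean(),74).round(1))
    (c,sz,a)=cv2.minAreaRect(np.c_[u,v].astype(np.float32)); P=cv2.boxPoints((c,sz,a)); print([atz(n,*p,77).round(0)[:2].tolist() for p in P])
for n,u,v,z,l in(('top',393,326,5,'jigbase'),('scene',190,311,5,'jigbase'),('top',200,295,8,'ring'),('top',167,346,26,'black'),('top',206,283,26,'far')): print(l,atz(n,u,v,z).round(1))
im=cv2.imread('pics/top0.png'); a=cv2.resize(im[265:365,140:240],(500,500),interpolation=2); b=cv2.resize(im[285:365,350:450],(500,400),interpolation=2)
b=cv2.copyMakeBorder(b,0,100,0,0,0); o=np.hstack([a,b]); cv2.imwrite('pics/crop.png',cv2.resize(o,(800,400)))
```

```text
scene 82 328.8048780487805 133.26829268292684 handle [490.2 272.2  74. ]
[[475.0, 250.0], [503.0, 297.0], [511.0, 288.0], [482.0, 241.0]]
top 166 177.86144578313252 311.71084337349396 handle [492.7 269.6  74. ]
[[500.0, 295.0], [511.0, 290.0], [484.0, 241.0], [474.0, 247.0]]
jigbase [ 473.3 -175.5    5. ]
jigbase [ 477.4 -179.4    5. ]
ring [529.5 243.2   8. ]
black [420.8 301.7  26. ]
far [554.6 227.6  26. ]
```

View pics/crop.png

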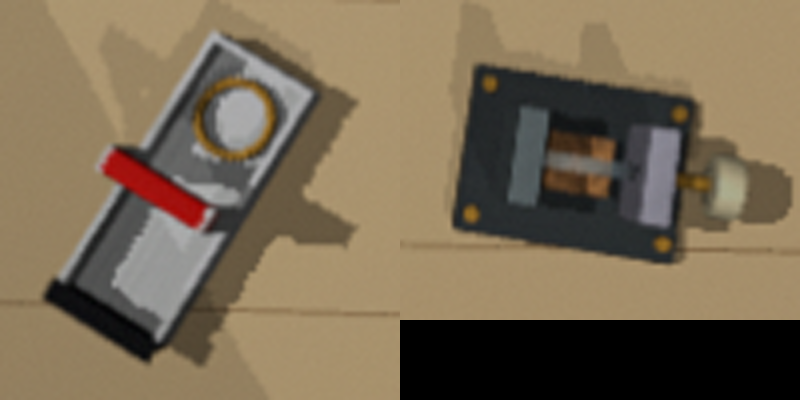

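```bash
python3 -m crank '[{"x":0,"y":0,"z":-50,"spin":0},{"x":0,"y":0,"z":-100,"spin":0},{"x":0,"y":0,"z":-150,"spin":0},{"x":0,"y":0,"z":-200,"spin":0},{"x":0,"y":0,"z":-250,"spin":0},{"x":0,"y":0,"z":-300,"spin":0},{"x":0,"y":0,"z":-350,"spin":0},{"x":0,"y":0,"z":-400,"spin":0},{"x":0,"y":0,"z":-450,"spin":0},{"x":0,"y":0,"z":-500,"spin":0},{"x":0,"y":0,"z":-550,"spin":0},{"x":0,"y":0,"z":-600,"spin":0}]'
python3 - <<'E'
from h import *
st()
E
```

```text
t: 2.2
position: [156.4, 452.5, 578.4]
orientation: [0.004, 0.166, 0.986, 0.021]
ft_force: [1.3, -0.2, 0.6]
opening: 85.5
grip_force: 0.0
t 2.2 q [1.238 0.308 0.898 2.116 0.    1.571] p [156.4 452.5 578.4] open 85.5 grip 0.0
[[-0.945  0.326  0.014]
 [ 0.327  0.944  0.041]
 [ 0.     0.044 -0.999]]
```

```bash
python3 -m crank '[{"x":0,"y":0,"z":-300,"spin":0},{"x":0,"y":0,"z":-300,"spin":0},{"x":0,"y":0,"z":-300,"spin":0},{"x":0,"y":0,"z":-300,"spin":0},{"x":0,"y":0,"z":-300,"spin":0},{"x":0,"y":0,"z":-300,"spin":0}]'
python3 - <<'E'
from h import *
st()
E
```

```text
t: 2.8
position: [141.3, 408.9, 608.0]
orientation: [0.008, 0.165, 0.985, 0.046]
ft_force: [-0.3, -0.3, -0.4]
opening: 85.5
grip_force: 0.0
t 2.8 q [ 1.238  0.209  0.847  2.116 -0.     1.571] p [141.3 408.9 608. ] open 85.5 grip 0.0
[[-0.945  0.325  0.03 ]
 [ 0.327  0.941  0.087]
 [-0.     0.092 -0.996]]
```

```bash
python3 -m crank '[{"x":0,"y":300,"z":-300,"spin":0},{"x":0,"y":300,"z":-300,"spin":0},{"x":0,"y":300,"z":-300,"spin":0},{"x":0,"y":300,"z":-300,"spin":0},{"x":0,"y":300,"z":-300,"spin":0},{"x":0,"y":300,"z":-300,"spin":0}]'
python3 - <<'E'
from h import *
st()
E
```

```text
t: 3.4
position: [171.3, 495.6, 598.2]
orientation: [0.012, 0.165, 0.984, 0.069]
ft_force: [-0.4, -0.4, -0.4]
opening: 85.4
grip_force: 0.0
t 3.4 q [1.238 0.364 1.049 2.116 0.    1.571] p [171.3 495.6 598.2] open 85.4 grip 0.0
[[-0.945  0.324  0.045]
 [ 0.327  0.936  0.131]
 [ 0.     0.139 -0.99 ]]
```

```bash
python3 -m crank '[{"x":0,"y":300,"z":-300,"spin":0}]'|grep -E 't:|pos|ori'
python3 -m crank '[{"x":0,"y":0,"z":-300,"spin":0},{"x":0,"y":0,"z":-300,"spin":0}]'|grep -E 't:|pos|ori'
python3 -m crank '[{"x":0,"y":0,"z":-1000,"spin":0},{"x":0,"y":0,"z":-1000,"spin":0}]'|grep -E 't:|pos|ori'
 python3 - <<'E'
from h import *
st()
E
```

```text
t: 3.5
position: [176.8, 511.4, 604.4]
orientation: [0.014, 0.165, 0.983, 0.085]
t: 3.7
position: [164.7, 476.5, 634.0]
orientation: [0.018, 0.165, 0.98, 0.106]
t: 3.9
position: [152.0, 439.9, 660.5]
orientation: [0.021, 0.164, 0.978, 0.127]
t 3.9 q [1.238 0.227 1.032 2.117 0.    1.571] p [152.  439.9 660.5] open 85.4 grip 0.0
[[-0.945  0.316  0.084]
 [ 0.327  0.914  0.242]
 [ 0.     0.256 -0.967]]
```

```bash
python3 -m crank '[{"x":0,"y":-40,"z":22,"spin":0},{"x":0,"y":-80,"z":44,"spin":0},{"x":0,"y":-120,"z":66,"spin":0},{"x":0,"y":-160,"z":90,"spin":0},{"x":0,"y":-200,"z":112,"spin":0},{"x":0,"y":-240,"z":134,"spin":0},{"x":0,"y":-280,"z":156,"spin":0},{"x":0,"y":-310,"z":178,"spin":0}]'|grep -E 't:|pos|ori'
 python3 - <<'E'
from h import *
st()
E
python3 -m crank '[{"x":0,"y":-300,"z":0,"spin":0},{"x":0,"y":-300,"z":0,"spin":0}]'|grep -E 't:|pos|ori'
 python3 - <<'E'
from h import *
st()
E
```

```text
t: 4.7
position: [68.3, 197.7, 406.6]
orientation: [0.021, 0.164, 0.978, 0.126]
t 4.7 q [ 1.238 -0.505 -0.341  1.479  0.     1.571] p [ 68.3 197.7 406.6] open 85.2 grip 0.0
[[-0.945  0.316  0.083]
 [ 0.327  0.914  0.239]
 [ 0.     0.253 -0.967]]
t: 4.9
position: [36.9, 106.6, 381.4]
orientation: [0.021, 0.164, 0.978, 0.125]
t 4.9 q [ 1.238 -0.683 -0.432  1.567 -0.     1.571] p [ 36.9 106.6 381.4] open 85.7 grip 0.0
[[-0.945  0.316  0.082]
 [ 0.327  0.915  0.238]
 [ 0.     0.252 -0.968]]
```

```bash
cat > k.py <<'E'
import numpy as np
from scipy.optimize import fsolve
D=[(.26,-.138,1.173,171.5,496.2,227.1),(.308,.898,2.116,156.4,452.5,578.4),(.209,.847,2.116,141.3,408.9,608),(.364,1.049,2.116,171.3,495.6,598.2),(.227,1.032,2.117,152,439.9,660.5),(-.505,-.341,1.479,68.3,197.7,406.6),(-.683,-.432,1.567,36.9,106.6,381.4)]
s,c=np.sin,np.cos
def rows(a,b,q):
    e=b-a;p=q-e
    return [[s(a),c(a),c(e),-s(e),c(p),1,0],[c(a),-s(a),s(e),c(e),-s(p),0,1]]
A=[];y=[]
for a,b,q,X,Y,Z in D: A+=rows(a,b,q); y+=[np.hypot(X,Y),Z]
A=np.array(A);P,_,rk,_=np.linalg.lstsq(A,y,rcond=1e-6)
def fk(a,b,q): return np.array(rows(a,b,q))@P
def ik(r,z,t,g=(0,-.5)):  # t outward tilt
    f=lambda v: fk(v[0],v[1],np.pi/2-t+v[1]-v[0])-[r,z]
    v,_,ok,_=fsolve(f,g,full_output=1); return np.r_[v,np.pi/2-t+v[1]-v[0]],ok==1
if __name__=='__main__':
    print(P.round(1),rk,np.abs(A@P-y).max())
    for z in(150,200,250,300,400):
        for t in(0,.7):
            print(z,t,[(r,ik(r,z,t)[0].round(2).tolist()) for r in(200,250,300,350,450)])
E
python3 k.py
```

```text
[ 5.676e+02  0.000e+00  3.860e+02  6.100e+01  4.470e+02 -3.000e-01
  2.189e+02] 7 0.28633053201167513
150 0 [(200, [-0.27, -0.87, 0.97]), (250, [-0.17, -0.81, 0.93]), (300, [-0.07, -0.73, 0.91]), (350, [0.01, -0.65, 0.91]), (450, [0.18, -0.45, 0.94])]
150 0.7 [(200, [-1.0, -1.24, 0.62]), (250, [-0.81, -1.27, 0.4]), (300, [-0.62, -1.28, 0.21]), (350, [-0.45, -1.26, 0.06]), (450, [-0.19, -1.16, -0.1])]
200 0 [(200, [-0.31, -0.76, 1.12]), (250, [-0.21, -0.7, 1.08]), (300, [-0.12, -0.63, 1.06]), (350, [-0.03, -0.55, 1.05]), (450, [0.15, -0.36, 1.07])]
200 0.7 [(200, [-1.0, -1.11, 0.76]), (250, [-0.85, -1.14, 0.58]), (300, [-0.69, -1.14, 0.42]), (350, [-0.54, -1.13, 0.28]), (450, [-0.28, -1.04, 0.11])]
250 0 [(200, [-0.33, -0.64, 1.26]), (250, [-0.24, -0.58, 1.22]), (300, [-0.14, -0.52, 1.2]), (350, [-0.05, -0.44, 1.19]), (450, [0.12, -0.26, 1.19])]
250 0.7 [(200, [-0.99, -0.99, 0.87]), (250, [-0.86, -1.01, 0.72]), (300, [-0.72, -1.01, 0.58]), (350, [-0.59, -1.0, 0.46]), (450, [-0.35, -0.93, 0.29])]
300 0 [(200, [-0.34, -0.52, 1.4]), (250, [-0.25, -0.46, 1.36]), (300, [-0.16, -0.4, 1.33]), (350, [-0.07, -0.32, 1.32]), (450, [0.11, -0.14, 1.32])]
300 0.7 [(200, [-0.96, -0.86, 0.97]), (250, [-0.85, -0.88, 0.84]), (300, [-0.73, -0.89, 0.71]), (350, [-0.61, -0.88, 0.61]), (450, [-0.39, -0.81, 0.45])]
400 0 [(200, [-0.32, -0.25, 1.65]), (250, [-0.24, -0.2, 1.61]), (300, [-0.15, -0.13, 1.59]), (350, [-0.06, -0.06, 1.57]), (450, [0.11, 0.12, 1.58])]
400 0.7 [(200, [-0.89, -0.61, 1.15]), (250, [-0.8, -0.62, 1.05]), (300, [-0.7, -0.63, 0.95]), (350, [-0.61, -0.62, 0.86]), (450, [-0.41, -0.56, 0.72])]
```

```bash
cat >> h.py <<'E'
def shift(*Ws):
    s,M=st()
    for W in Ws: print('to',W,'shift',(M.T@(np.array(W)-s['position'])).round(0).tolist())
def tilt():
    s=arm.state(); z=rot(s['orientation']).as_matrix()[:,2]; h=np.arctan2(np.hypot(z[0],z[1]),-z[2])
    p=s['position']; u=np.array([z[0],z[1]])/np.hypot(z[0],z[1])*h
    print('t',round(s['t'],2),'p',np.round(p),'r',round(np.hypot(p[0],p[1])),'az',round(np.degrees(np.arctan2(p[1],p[0])),1),'q',np.round(s['qpos'],2),'tilt',h.round(3),'dir',np.degrees(np.arctan2(z[1],z[0])).round(1),'vec',u.round(3))
E
python3 - <<'E'
from h import *
shift((-50,300,450),(-250,270,550),(-363,169,600))
E
```

```text
t 4.9 q [ 1.238 -0.683 -0.432  1.567 -0.     1.571] p [ 36.9 106.6 381.4] open 85.7 grip 0.0
[[-0.945  0.316  0.082]
 [ 0.327  0.915  0.238]
 [ 0.     0.252 -0.968]]
to (-50, 300, 450) shift [145.0, 167.0, -28.0]
to (-250, 270, 550) shift [324.0, 101.0, -148.0]
to (-363, 169, 600) shift [398.0, -14.0, -230.0]
```

```bash
python3 -m crank '[{"x":36,"y":42,"z":-7,"spin":0},{"x":72,"y":84,"z":-14,"spin":0},{"x":108,"y":125,"z":-21,"spin":0},{"x":145,"y":167,"z":-28,"spin":0},{"x":190,"y":150,"z":-55,"spin":0},{"x":235,"y":135,"z":-85,"spin":0},{"x":280,"y":118,"z":-115,"spin":0},{"x":324,"y":101,"z":-148,"spin":0},{"x":350,"y":60,"z":-175,"spin":0},{"x":375,"y":22,"z":-203,"spin":0},{"x":398,"y":-14,"z":-230,"spin":0},{"x":398,"y":-14,"z":-230,"spin":0}]'|grep -E 'pos'
 python3 - <<'E'
from h import *
tilt();shift((-463,210,900))
E
```

```text
position: [-336.9, 206.4, 594.5]
t 6.1 p [-337.  206.  594.] r 395 az 148.5 q [ 2.78  0.16  0.71  2.12 -0.23  3.14] tilt 0.233 dir 69.8 vec [0.08  0.218]
t 6.1 q [ 2.783  0.159  0.707  2.118 -0.233  3.142] p [-336.9  206.4  594.5] open 85.6 grip 0.0
[[-0.936  0.342  0.08 ]
 [ 0.351  0.911  0.216]
 [ 0.002  0.231 -0.973]]
to (-463, 210, 900) shift [120.0, 31.0, -307.0]
```

```bash
python3 -m crank '[{"x":10,"y":20,"z":0,"spin":-8},{"x":30,"y":40,"z":-10,"spin":-16},{"x":50,"y":60,"z":-20,"spin":-24}]'|grep -E 'pos'
 python3 - <<'E'
from h import *
tilt();shift((-297,267,600))
E
```

```text
position: [-357.7, 276.4, 601.8]
t 6.4 p [-358.  276.  602.] r 452 az 142.3 q [ 2.65  0.24  0.85  2.12 -0.23  2.58] tilt 0.241 dir 75.6 vec [0.06  0.234]
t 6.4 q [ 2.651  0.244  0.848  2.117 -0.234  2.576] p [-357.7  276.4  601.8] open 85.5 grip 0.0
[[-0.995 -0.076  0.059]
 [-0.06   0.971  0.232]
 [-0.075  0.227 -0.971]]
to (-297, 267, 600) shift [-60.0, -14.0, 3.0]
```

```bash
python3 -m crank '[{"x":-20,"y":70,"z":-290,"spin":0}]'|grep -E 'pos'
python3 -m crank '[{"x":-20,"y":70,"z":-290,"spin":0}]'|grep -E 'pos'
python3 -m crank '[{"x":200,"y":260,"z":-260,"spin":0}]'|grep -E 'pos'
python3 -m crank '[{"x":200,"y":260,"z":-260,"spin":0}]'|grep -E 'pos'
 python3 - <<'E'
from h import *
tilt();st()
E
```

```text
position: [-351.4, 279.7, 613.0]
position: [-339.4, 278.4, 631.1]
position: [-354.3, 296.3, 643.8]
position: [-372.0, 315.2, 648.7]
t 6.8 p [-372.  315.  649.] r 488 az 139.7 q [ 2.6   0.27  1.03  2.12 -0.24  2.49] tilt 0.319 dir 100.0 vec [-0.056  0.314]
t 6.8 q [ 2.596  0.269  1.03   2.117 -0.238  2.494] p [-372.   315.2  648.7] open 85.5 grip 0.0
[[-0.996 -0.068 -0.055]
 [-0.081  0.948  0.309]
 [ 0.031  0.312 -0.949]]
```

```bash
python3 - <<'E'
from h import *
s,M=st(); P=[s['position']]+[np.array([350*np.cos(np.radians(a)),350*np.sin(np.radians(a)),430]) for a in(110,65,20,-25,-70,-110,-150)]
for i in (0,1,3,5):
    print(i,[(M.T@(P[j]-P[i])).round(0).tolist() for j in (i+1,i+2) if j<8])
E
```

```text
t 6.8 q [ 2.596  0.269  1.03   2.117 -0.238  2.494] p [-372.   315.2  648.7] open 85.5 grip 0.0
[[-0.996 -0.068 -0.055]
 [-0.081  0.948  0.309]
 [ 0.031  0.312 -0.949]]
0 [[-259.0, -72.0, 198.0], [-525.0, -101.0, 180.0]]
1 [[-266.0, -29.0, -18.0], [-430.0, -229.0, -89.0]]
3 [[33.0, -253.0, -82.0], [245.0, -411.0, -127.0]]
5 [[239.0, 16.0, 13.0], [409.0, 174.0, 71.0]]
```

```bash
python3 -m crank '[{"x":-259,"y":-72,"z":198,"spin":0},{"x":-259,"y":-72,"z":198,"spin":0},{"x":-259,"y":-72,"z":198,"spin":0},{"x":-259,"y":-72,"z":198,"spin":0},{"x":-259,"y":-72,"z":198,"spin":0},{"x":-259,"y":-72,"z":198,"spin":0},{"x":-259,"y":-72,"z":198,"spin":0}]'|grep -E 'pos'
python3 -m crank '[{"x":-266,"y":-29,"z":-18,"spin":0},{"x":-266,"y":-29,"z":-18,"spin":0},{"x":-266,"y":-29,"z":-18,"spin":0},{"x":-266,"y":-29,"z":-18,"spin":0},{"x":-266,"y":-29,"z":-18,"spin":0},{"x":-266,"y":-29,"z":-18,"spin":0},{"x":-430,"y":-229,"z":-89,"spin":0},{"x":-430,"y":-229,"z":-89,"spin":0},{"x":-430,"y":-229,"z":-89,"spin":0},{"x":-430,"y":-229,"z":-89,"spin":0},{"x":-430,"y":-229,"z":-89,"spin":0},{"x":-430,"y":-229,"z":-89,"spin":0}]'|grep -E 'pos'
 python3 - <<'E'
from h import *
tilt()
E
python3 -m crank '[{"x":33,"y":-253,"z":-82,"spin":0},{"x":33,"y":-253,"z":-82,"spin":0},{"x":33,"y":-253,"z":-82,"spin":0},{"x":33,"y":-253,"z":-82,"spin":0},{"x":33,"y":-253,"z":-82,"spin":0},{"x":33,"y":-253,"z":-82,"spin":0},{"x":245,"y":-411,"z":-127,"spin":0},{"x":245,"y":-411,"z":-127,"spin":0},{"x":245,"y":-411,"z":-127,"spin":0},{"x":245,"y":-411,"z":-127,"spin":0},{"x":245,"y":-411,"z":-127,"spin":0},{"x":245,"y":-411,"z":-127,"spin":0}]'|grep -E 'pos'
 python3 - <<'E'
from h import *
tilt();shift([350*np.cos(np.radians(-110)),350*np.sin(np.radians(-110)),430],[380*np.cos(np.radians(-148)),380*np.sin(np.radians(-148)),470])
E
```

```text
position: [-127.5, 326.9, 436.5]
position: [320.7, 116.3, 441.0]
t 8.7 p [321. 116. 441.] r 341 az 19.9 q [ 0.05 -0.07 -0.01  1.67  0.31 -0.02] tilt 0.312 dir 98.0 vec [-0.044  0.309]
position: [107.3, -330.6, 441.3]
t 9.9 p [ 107. -331.  441.] r 348 az -72.0 q [-1.29  0.18  0.26  1.95  0.04 -1.37] tilt 0.31 dir 98.8 vec [-0.048  0.306]
t 9.9 q [-1.292  0.181  0.256  1.954  0.038 -1.371] p [ 107.3 -330.6  441.3] open 85.3 grip 0.0
[[-0.997 -0.065 -0.047]
 [-0.077  0.951  0.301]
 [ 0.025  0.304 -0.952]]
to [np.float64(-119.70705016398405), np.float64(-328.89241727506794), 430] shift [226.0, 13.0, 22.0]
to [np.float64(-322.25827653944185), np.float64(-201.36932040861785), 470] shift [419.0, 160.0, 32.0]
```

```bash
python3 -m crank '[{"x":226,"y":13,"z":22,"spin":0},{"x":226,"y":13,"z":22,"spin":0},{"x":226,"y":13,"z":22,"spin":0},{"x":226,"y":13,"z":22,"spin":0},{"x":226,"y":13,"z":22,"spin":0},{"x":419,"y":160,"z":32,"spin":0},{"x":419,"y":160,"z":32,"spin":0},{"x":419,"y":160,"z":32,"spin":0},{"x":419,"y":160,"z":32,"spin":0},{"x":419,"y":160,"z":32,"spin":0},{"x":419,"y":160,"z":32,"spin":0}]'|grep -E 'pos'
 python3 - <<'E'
from h import *
tilt();st()
E
```

```text
position: [-322.2, -198.8, 471.4]
t 11.0 p [-322. -199.  471.] r 379 az -148.3 q [-2.37  0.13  0.29  1.91 -0.26 -2.42] tilt 0.312 dir 99.6 vec [-0.052  0.307]
t 11.0 q [-2.371  0.134  0.288  1.905 -0.255 -2.416] p [-322.2 -198.8  471.4] open 85.5 grip 0.0
[[-0.997 -0.061 -0.051]
 [-0.073  0.95   0.302]
 [ 0.03   0.305 -0.952]]
```

```bash
python3 -m crank '[{"x":10,"y":90,"z":-290,"spin":0},{"x":10,"y":90,"z":-290,"spin":0},{"x":10,"y":90,"z":-290,"spin":0}]'|grep -E 'pos'
python3 -m crank '[{"x":10,"y":90,"z":-290,"spin":0}]'|grep -E 'pos'
python3 -m crank '[{"x":230,"y":-40,"z":-270,"spin":0}]'|grep -E 'pos'
python3 -m crank '[{"x":230,"y":-40,"z":-270,"spin":0}]'|grep -E 'pos'
python3 -m crank '[{"x":10,"y":90,"z":-290,"spin":0}]'|grep -E 'pos'
 python3 - <<'E'
from h import *
tilt();st()
E
```

```text
position: [-322.1, -189.6, 556.6]
position: [-322.1, -179.2, 567.9]
position: [-348.2, -188.2, 577.9]
position: [-375.2, -198.7, 582.9]
position: [-373.6, -189.1, 593.6]
t 11.7 p [-374. -189.  594.] r 419 az -153.2 q [-2.46  0.19  0.74  2.11 -0.28 -2.56] tilt 0.277 dir 129.6 vec [-0.176  0.213]
t 11.7 q [-2.46   0.194  0.74   2.114 -0.276 -2.561] p [-373.6 -189.1  593.6] open 85.2 grip 0.0
[[-0.981 -0.081 -0.174]
 [-0.117  0.971  0.21 ]
 [ 0.152  0.227 -0.962]]
```

```bash
python3 -m crank '[{"x":45,"y":66,"z":-280,"spin":0}]'|grep -E 'pos'
python3 -m crank '[{"x":270,"y":-35,"z":-225,"spin":0}]'|grep -E 'pos'
python3 -m crank '[{"x":45,"y":66,"z":-280,"spin":0}]'|grep -E 'pos'
python3 -m crank '[{"x":45,"y":66,"z":-280,"spin":0}]'|grep -E 'pos'
 python3 - <<'E'
from h import *
tilt();st()
E
```

```text
position: [-370.8, -177.6, 611.0]
position: [-397.6, -183.9, 622.6]
position: [-398.8, -176.7, 631.8]
position: [-391.9, -164.0, 648.8]
t 12.1 p [-392. -164.  649.] r 425 az -157.3 q [-2.53  0.16  0.87  2.12 -0.28 -2.67] tilt 0.326 dir 154.3 vec [-0.294  0.141]
t 12.1 q [-2.53   0.162  0.872  2.117 -0.283 -2.672] p [-391.9 -164.   648.8] open 85.8 grip 0.0
[[-0.953 -0.092 -0.289]
 [-0.137  0.981  0.139]
 [ 0.27   0.172 -0.947]]
```

```bash
python3 - <<'E'
from h import *
s,M=st(); 
# spin making y horizontal
a=np.arctan2(M[2,1],M[2,0]); print('spin',np.degrees(-np.arctan2(M[2,1],-M[2,0])), [np.degrees(np.arctan(M[2,1]/M[2,0]))])
for sp in(32.5,-32.5):
  N=M@R.from_euler('z',sp,degrees=True).as_matrix(); print(sp,N[:,1].round(3))
N=M@R.from_euler('z',32.5,degrees=True).as_matrix()
W=[np.array([r*np.cos(np.radians(a)),r*np.sin(np.radians(a)),z]) for a,r,z in((-115,360,430),(-70,360,420),(-25,360,400),(15,420,350))]+[np.array([491.5,271,68])-N[:,2]*120]
print([(M.T@(w-s['position'])).round(0).tolist() for w in W[:1]])
for i,j in((0,1),(0,2),(2,3),(2,4)): print(i,j,(N.T@(W[j]-W[i])).round(0).tolist())
E
```

```text
t 12.1 q [-2.53   0.162  0.872  2.117 -0.283 -2.672] p [-391.9 -164.   648.8] open 85.8 grip 0.0
[[-0.953 -0.092 -0.289]
 [-0.137  0.981  0.139]
 [ 0.27   0.172 -0.947]]
spin -147.52636266804438 [np.float64(32.47363733195562)]
32.5 [ 0.434  0.901 -0.   ]
-32.5 [-0.59   0.753  0.29 ]
[[-265.0, -219.0, 116.0]]
0 1 [-243.0, 109.0, -72.0]
0 2 [-346.0, 365.0, -85.0]
2 3 [23.0, 269.0, 61.0]
2 4 [-73.0, 453.0, 206.0]
```

```bash
python3 -m crank '[{"x":-265,"y":-219,"z":116,"spin":0},{"x":-265,"y":-219,"z":116,"spin":0},{"x":-265,"y":-219,"z":116,"spin":0},{"x":-265,"y":-219,"z":116,"spin":8},{"x":-265,"y":-219,"z":116,"spin":16},{"x":-265,"y":-219,"z":116,"spin":24},{"x":-265,"y":-219,"z":116,"spin":32.5},{"x":-265,"y":-219,"z":116,"spin":32.5}]'|grep -E 'pos'
python3 -m crank '[{"x":-243,"y":109,"z":-72,"spin":0},{"x":-243,"y":109,"z":-72,"spin":0},{"x":-243,"y":109,"z":-72,"spin":0},{"x":-243,"y":109,"z":-72,"spin":0},{"x":-243,"y":109,"z":-72,"spin":0},{"x":-243,"y":109,"z":-72,"spin":0},{"x":-346,"y":365,"z":-85,"spin":0},{"x":-346,"y":365,"z":-85,"spin":0},{"x":-346,"y":365,"z":-85,"spin":0},{"x":-346,"y":365,"z":-85,"spin":0},{"x":-346,"y":365,"z":-85,"spin":0},{"x":-346,"y":365,"z":-85,"spin":0}]'|grep -E 'pos'
python3 -m crank '[{"x":23,"y":269,"z":61,"spin":0},{"x":23,"y":269,"z":61,"spin":0},{"x":23,"y":269,"z":61,"spin":0},{"x":23,"y":269,"z":61,"spin":0},{"x":23,"y":269,"z":61,"spin":0},{"x":23,"y":269,"z":61,"spin":0}]'|grep -E 'pos'
 python3 - <<'E'
from h import *
tilt();s,M=st(); shift(np.array([491.5,271,68])-M[:,2]*120)
E
```

```text
position: [-152.2, -326.3, 430.0]
position: [325.5, -150.4, 400.6]
position: [403.8, 109.8, 350.2]
t 14.7 p [404. 110. 350.] r 418 az 15.2 q [0.13 0.25 0.12 1.71 0.18 0.55] tilt 0.323 dir 153.9 vec [-0.29   0.142]
t 14.7 q [0.129 0.254 0.117 1.706 0.176 0.551] p [403.8 109.8 350.2] open 85.4 grip 0.0
[[-0.856  0.431 -0.285]
 [ 0.408  0.902  0.14 ]
 [ 0.317  0.003 -0.948]]
t 14.7 q [0.129 0.254 0.117 1.706 0.176 0.551] p [403.8 109.8 350.2] open 85.4 grip 0.0
[[-0.856  0.431 -0.285]
 [ 0.408  0.902  0.14 ]
 [ 0.317  0.003 -0.948]]
to [525.69120607 254.24133008 181.79854309] shift [-99.0, 182.0, 145.0]
```

```bash
python3 -m crank '[{"x":-99,"y":182,"z":145,"spin":3},{"x":-99,"y":182,"z":145,"spin":3},{"x":-99,"y":182,"z":145,"spin":3},{"x":-99,"y":182,"z":145,"spin":3},{"x":-99,"y":182,"z":145,"spin":3},{"x":-99,"y":182,"z":145,"spin":3},{"x":-99,"y":182,"z":145,"spin":3}]'|grep -E 'pos'
 python3 - <<'E'
from h import *
tilt();shift([491.5,271,68]); a=arm.capture('scene')[100:220,270:430,::-1]; b=arm.capture('top')[240:360,120:280,::-1]
cv2.imwrite('pics/pre.png',np.vstack([cv2.resize(a,(400,300)),cv2.resize(b,(400,300))]).reshape(2,300,400,3).transpose(1,0,2,3).reshape(300,800,3))
E
```

```text
position: [525.7, 250.4, 180.7]
t 15.4 p [526. 250. 181.] r 582 az 25.5 q [0.32 0.56 0.16 1.41 0.22 0.79] tilt 0.326 dir 154.3 vec [-0.293  0.141]
t 15.4 q [0.32  0.561 0.165 1.413 0.224 0.794] p [525.7 250.4 180.7] open 85.6 grip 0.0
[[-0.83   0.478 -0.288]
 [ 0.457  0.878  0.139]
 [ 0.319 -0.017 -0.947]]
to [491.5, 271, 68] shift [2.0, 4.0, 119.0]
```

View pics/pre.png

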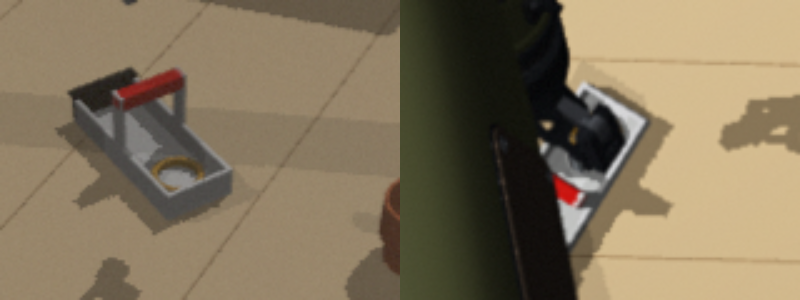

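```bash
python3 -m crank '[{"x":2,"y":4,"z":30,"spin":0},{"x":2,"y":4,"z":60,"spin":0},{"x":2,"y":4,"z":85,"spin":0},{"x":2,"y":4,"z":105,"spin":0},{"x":2,"y":4,"z":119,"spin":0},{"x":2,"y":4,"z":119,"spin":0},{"x":2,"y":4,"z":119,"spin":0}]'
python3 -m crank '[{"x":0,"y":0,"z":0,"spin":0},{"x":0,"y":0,"z":0,"spin":0},{"x":0,"y":0,"z":0,"spin":0},{"x":0,"y":0,"z":0,"spin":0},{"x":0,"y":0,"z":0,"spin":0},{"x":0,"y":0,"z":0,"spin":0},{"x":0,"y":0,"z":0,"spin":0},{"x":0,"y":0,"z":0,"spin":0}]' 0 80
 python3 - <<'E'
from h import *
tilt();cv2.imwrite('pics/gr.png',cv2.resize(arm.capture('scene')[80:230,240:440,::-1],(800,600)))
E
```

```text
t: 16.2
position: [493.4, 270.9, 70.1]
orientation: [-0.157, 0.245, 0.956, 0.033]
ft_force: [0.8, -0.2, -0.4]
opening: 85.6
grip_force: 0.0
t: 17.0
position: [498.9, 274.7, 73.2]
orientation: [-0.153, 0.245, 0.957, 0.038]
ft_force: [4.9, 3.1, 19.3]
opening: -0.1
grip_force: 9.7
t 17.0 p [499. 275.  73.] r 570 az 28.8 q [ 0.37  0.59 -0.08  1.12  0.24  0.84] tilt 0.318 dir 151.7 vec [-0.28   0.151]
```

View pics/gr.png

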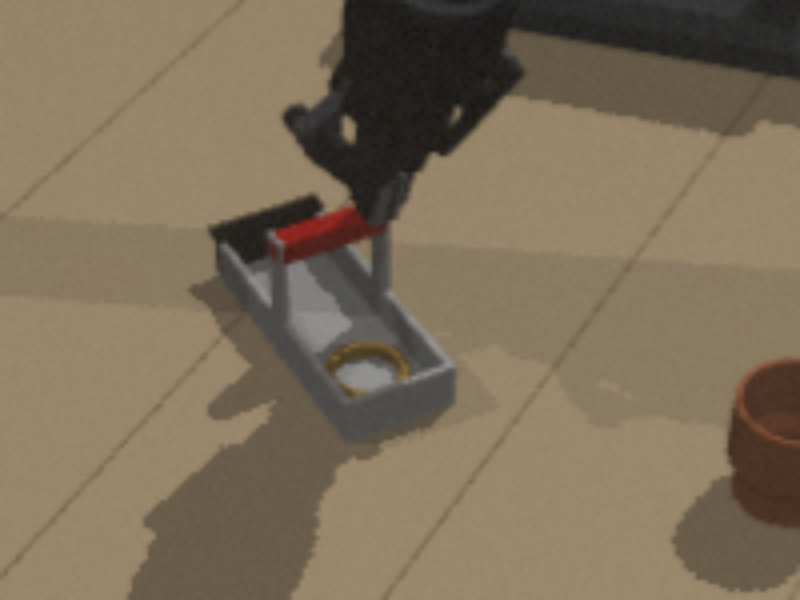

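```bash
python3 -m crank '[{"x":0,"y":0,"z":-40,"spin":0},{"x":0,"y":0,"z":-80,"spin":0},{"x":0,"y":0,"z":-120,"spin":0},{"x":0,"y":0,"z":-150,"spin":0},{"x":0,"y":-40,"z":-180,"spin":0},{"x":0,"y":-80,"z":-200,"spin":0},{"x":0,"y":-120,"z":-200,"spin":0},{"x":0,"y":-160,"z":-200,"spin":0},{"x":0,"y":-200,"z":-200,"spin":0}]' 100
cat >> h.py <<'E'
def ray(n,u,v):
    c=arm.camera_model(n); K=np.array([[c['fx'],0,c['cx']],[0,c['fy'],c['cy']],[0,0,1]])
    d=cv2.undistortPoints(np.array([[[u,v]]],float),K,np.array([c['k1'],0,0,0,0]))[0,0]
    return c['eye'],rot(c['attitude']).apply([d[0],d[1],1])
def atz(n,u,v,z):
    e,d=ray(n,u,v); return e+d*(z-e[2])/d[2]
def handle(n,im,x0,y0,x1,y1):
    im=im.astype(int); m=(im[...,0]>110)&(im[...,1]<50)&(im[...,2]<50)
    w=np.zeros(m.shape,np.uint8); w[y0:y1,x0:x1]=m[y0:y1,x0:x1]; v,u=np.nonzero(w)
    P=np.array([atz(n,a,b,75)[:2] for a,b in zip(u,v)]); c=P.mean(0); vt=np.linalg.svd(P-c)[2][0]
    print(n,len(u),(u.mean(),v.mean()),c.round(1),'bar dir',np.degrees(np.arctan2(vt[1],vt[0])).round(1),'len',np.ptp((P-c)@vt).round(0))
E
python3 - <<'E'
from h import *
tilt(); A=arm.capture('scene');B=arm.capture('top'); handle('scene',A,290,110,370,190); handle('top',B,140,270,230,360)
cv2.imwrite('pics/re.png',np.hstack([cv2.resize(A[100:220,270:430,::-1],(400,300)),cv2.resize(B[240:360,120:280,::-1],(400,300))]))
E
```

```text
t: 17.95
position: [454.0, 66.5, 261.3]
orientation: [-0.158, 0.245, 0.956, 0.033]
ft_force: [-0.0, -0.6, 0.5]
opening: 85.2
grip_force: 0.0
t 17.95 p [454.  67. 261.] r 459 az 8.3 q [0.04 0.35 0.03 1.53 0.15 0.52] tilt 0.324 dir 154.0 vec [-0.291  0.142]
scene 83 (np.float64(321.43373493975906), np.float64(135.21686746987953)) [480.8 258.1] bar dir -124.5 len 53.0
top 166 (np.float64(184.65060240963857), np.float64(316.95180722891564)) [482.7 255. ] bar dir -123.2 len 53.0
```

View pics/re.png

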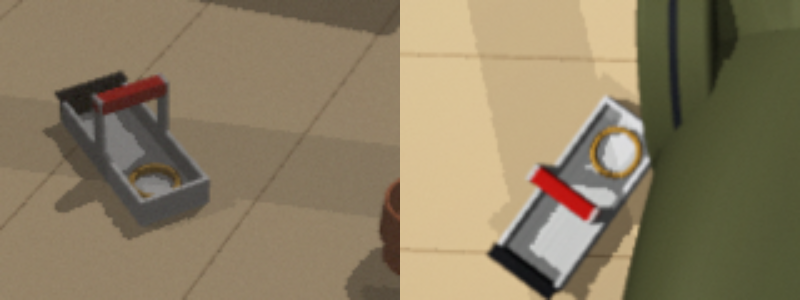

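Run:
```python
from h import *
s,M=st(); h=np.array([481.8,256.5,70]); shift(h-M[:,2]*110,h+16*M[:,2])
```

```text
t 18.05 q [0.036 0.352 0.028 1.536 0.15  0.521] p [452.3  64.8 261.8] open 85.5 grip 0.0
[[-0.827  0.483 -0.287]
 [ 0.463  0.876  0.139]
 [ 0.319 -0.018 -0.948]]
t 18.05 q [0.036 0.352 0.028 1.536 0.15  0.521] p [452.3  64.8 261.8] open 85.5 grip 0.0
[[-0.827  0.483 -0.287]
 [ 0.463  0.876  0.139]
 [ 0.319 -0.018 -0.948]]
to [513.39724296 241.16630984 174.24246824] shift [3.0, 185.0, 90.0]
to [477.20403739 258.73035493  54.83745917] shift [3.0, 185.0, 216.0]
```

```bash
python3 -m crank '[{"x":3,"y":45,"z":25,"spin":0},{"x":3,"y":90,"z":45,"spin":0},{"x":3,"y":135,"z":65,"spin":0},{"x":3,"y":170,"z":85,"spin":0},{"x":3,"y":185,"z":90,"spin":0},{"x":3,"y":185,"z":115,"spin":0},{"x":3,"y":185,"z":140,"spin":0},{"x":3,"y":185,"z":165,"spin":0},{"x":3,"y":185,"z":185,"spin":0},{"x":3,"y":185,"z":205,"spin":0},{"x":3,"y":185,"z":216,"spin":0},{"x":3,"y":185,"z":216,"spin":0}]'
python3 -m crank '[{"x":0,"y":0,"z":0,"spin":0},{"x":0,"y":0,"z":0,"spin":0},{"x":0,"y":0,"z":0,"spin":0},{"x":0,"y":0,"z":0,"spin":0}]' 60 80
 python3 - <<'E'
from h import *
tilt();A=arm.capture('scene');cv2.imwrite('pics/gr2.png',cv2.resize(A[80:230,240:440,::-1],(800,600)))
E
```

```text
t: 19.25
position: [477.4, 261.5, 53.1]
orientation: [-0.16, 0.245, 0.956, 0.032]
ft_force: [-0.0, -0.6, -0.7]
opening: 85.3
grip_force: 0.0
t: 19.65
position: [479.9, 261.8, 55.8]
orientation: [-0.157, 0.245, 0.956, 0.033]
ft_force: [1.3, -2.0, 5.1]
opening: 61.5
grip_force: 86.6
t 19.65 p [480. 262.  56.] r 547 az 28.6 q [ 0.36  0.58 -0.15  1.07  0.23  0.84] tilt 0.323 dir 153.8 vec [-0.29   0.143]
```

View pics/gr2.png

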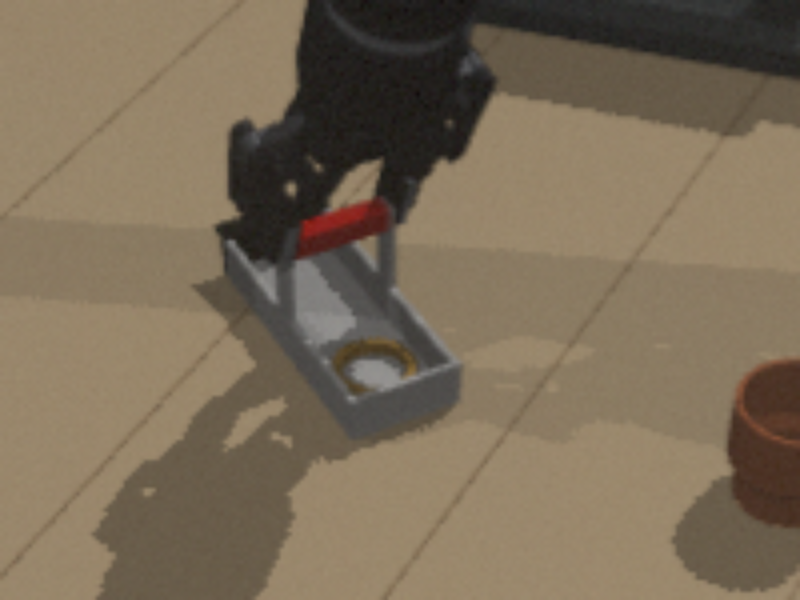

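```bash
python3 -m crank '[{"x":0,"y":0,"z":0,"spin":0},{"x":0,"y":0,"z":0,"spin":0},{"x":3,"y":0,"z":-9,"spin":0},{"x":9,"y":0,"z":-28,"spin":0},{"x":16,"y":-1,"z":-47,"spin":0},{"x":26,"y":-1,"z":-76,"spin":0},{"x":35,"y":-2,"z":-104,"spin":0},{"x":45,"y":-2,"z":-133,"spin":0},{"x":48,"y":-2,"z":-142,"spin":0},{"x":48,"y":-2,"z":-142,"spin":0},{"x":48,"y":-2,"z":-142,"spin":0}]' 60 115
 python3 - <<'E'
from h import *
tilt();A=arm.capture('scene');cv2.imwrite('pics/lift.png',cv2.resize(A[20:220,220:460,::-1],(720,600)))
E
```

```text
t: 20.8
position: [478.2, 262.0, 202.6]
orientation: [-0.159, 0.245, 0.956, 0.032]
ft_force: [-0.0, -0.0, -3.3]
opening: 60.3
grip_force: 125.1
t 20.8 p [478. 262. 203.] r 545 az 28.7 q [0.36 0.48 0.08 1.4  0.23 0.84] tilt 0.326 dir 154.3 vec [-0.293  0.141]
```

View pics/lift.png

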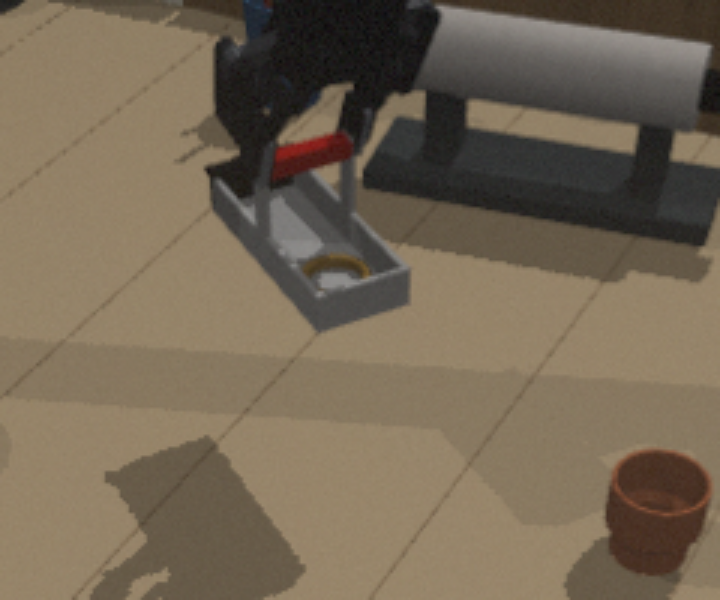

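```bash
python3 -m crank '[{"x":0,"y":0,"z":0,"spin":-1},{"x":0,"y":0,"z":0,"spin":-4},{"x":0,"y":0,"z":0,"spin":-8},{"x":0,"y":0,"z":0,"spin":-13},{"x":0,"y":0,"z":0,"spin":-18},{"x":0,"y":0,"z":0,"spin":-23},{"x":0,"y":0,"z":0,"spin":-28},{"x":0,"y":0,"z":0,"spin":-33},{"x":0,"y":0,"z":0,"spin":-38},{"x":0,"y":0,"z":0,"spin":-43},{"x":0,"y":0,"z":0,"spin":-48},{"x":0,"y":0,"z":0,"spin":-53}]'|grep -E 'pos|grip|open'
python3 -m crank '[{"x":0,"y":0,"z":0,"spin":-5},{"x":0,"y":0,"z":0,"spin":-10},{"x":0,"y":0,"z":0,"spin":-15},{"x":0,"y":0,"z":0,"spin":-20},{"x":0,"y":0,"z":0,"spin":-25},{"x":0,"y":0,"z":0,"spin":-30},{"x":0,"y":0,"z":0,"spin":-35},{"x":0,"y":0,"z":0,"spin":-40},{"x":0,"y":0,"z":0,"spin":-45},{"x":0,"y":0,"z":0,"spin":-50},{"x":0,"y":0,"z":0,"spin":-55},{"x":0,"y":0,"z":0,"spin":-60}]'|grep -E 'pos|grip|open'
python3 -m crank '[{"x":0,"y":0,"z":0,"spin":-5},{"x":0,"y":0,"z":0,"spin":-10},{"x":0,"y":0,"z":0,"spin":-15},{"x":0,"y":0,"z":0,"spin":-20},{"x":0,"y":0,"z":0,"spin":-25},{"x":0,"y":0,"z":0,"spin":-30},{"x":0,"y":0,"z":0,"spin":-35},{"x":0,"y":0,"z":0,"spin":-40},{"x":0,"y":0,"z":0,"spin":-45},{"x":0,"y":0,"z":0,"spin":-50},{"x":0,"y":0,"z":0,"spin":-55},{"x":0,"y":0,"z":0,"spin":-60}]'|grep -E 'pos|grip|open'
python3 -m crank '[{"x":0,"y":0,"z":0,"spin":-4},{"x":0,"y":0,"z":0,"spin":-7},{"x":0,"y":0,"z":0,"spin":-7},{"x":0,"y":0,"z":0,"spin":-7},{"x":0,"y":0,"z":0,"spin":-7},{"x":0,"y":0,"z":0,"spin":-7},{"x":0,"y":0,"z":0,"spin":-7}]'|grep -E 'pos|grip|open'
 python3 - <<'E'
from h import *
tilt();st();A=arm.capture('scene');B=arm.capture('top');cv2.imwrite('pics/tip.png',np.hstack([cv2.resize(A[20:220,250:450,::-1],(400,400)),cv2.resize(B[220:420,100:300,::-1],(400,400))]))
E
```

```text
position: [477.9, 261.9, 202.4]
opening: 60.2
grip_force: 125.0
position: [477.9, 261.9, 202.4]
opening: 60.6
grip_force: 125.0
position: [478.0, 261.9, 202.4]
opening: 60.3
grip_force: 125.2
position: [478.5, 262.2, 203.7]
opening: 60.4
grip_force: 125.2
t 25.15 p [479. 262. 204.] r 546 az 28.7 q [ 0.36  0.48  0.08  1.4   0.23 -2.3 ] tilt 0.325 dir 154.1 vec [-0.292  0.142]
t 25.15 q [ 0.363  0.475  0.078  1.401  0.235 -2.304] p [478.5 262.2 203.7] open 60.4 grip 125.2
[[ 0.829 -0.479 -0.287]
 [-0.459 -0.878  0.14 ]
 [-0.319  0.016 -0.948]]
```

View pics/tip.png

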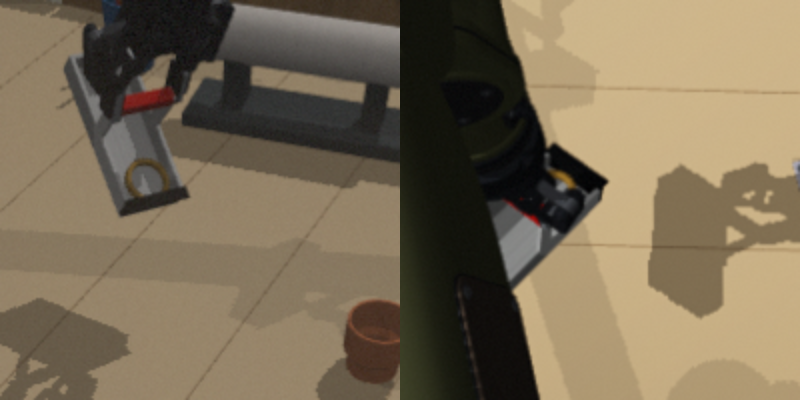

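```bash
python3 -m crank '[{"x":0,"y":0,"z":0,"spin":1},{"x":0,"y":0,"z":0,"spin":4},{"x":0,"y":0,"z":0,"spin":8},{"x":0,"y":0,"z":0,"spin":13},{"x":0,"y":0,"z":0,"spin":18},{"x":0,"y":0,"z":0,"spin":23},{"x":0,"y":0,"z":0,"spin":28},{"x":0,"y":0,"z":0,"spin":33},{"x":0,"y":0,"z":0,"spin":38},{"x":0,"y":0,"z":0,"spin":43},{"x":0,"y":0,"z":0,"spin":48},{"x":0,"y":0,"z":0,"spin":53}]'|grep -E 'pos|grip|open'
python3 -m crank '[{"x":0,"y":0,"z":0,"spin":5},{"x":0,"y":0,"z":0,"spin":10},{"x":0,"y":0,"z":0,"spin":15},{"x":0,"y":0,"z":0,"spin":20},{"x":0,"y":0,"z":0,"spin":25},{"x":0,"y":0,"z":0,"spin":30},{"x":0,"y":0,"z":0,"spin":35},{"x":0,"y":0,"z":0,"spin":40},{"x":0,"y":0,"z":0,"spin":45},{"x":0,"y":0,"z":0,"spin":50},{"x":0,"y":0,"z":0,"spin":55},{"x":0,"y":0,"z":0,"spin":60}]'|grep -E 'pos|grip|open'
python3 -m crank '[{"x":0,"y":0,"z":0,"spin":5},{"x":0,"y":0,"z":0,"spin":10},{"x":0,"y":0,"z":0,"spin":15},{"x":0,"y":0,"z":0,"spin":20},{"x":0,"y":0,"z":0,"spin":25},{"x":0,"y":0,"z":0,"spin":30},{"x":0,"y":0,"z":0,"spin":35},{"x":0,"y":0,"z":0,"spin":40},{"x":0,"y":0,"z":0,"spin":45},{"x":0,"y":0,"z":0,"spin":50},{"x":0,"y":0,"z":0,"spin":54},{"x":0,"y":0,"z":0,"spin":58}]'|grep -E 'pos|grip|open'
python3 -m crank '[{"x":0,"y":0,"z":0,"spin":3},{"x":0,"y":0,"z":0,"spin":6},{"x":0,"y":0,"z":0,"spin":8},{"x":0,"y":0,"z":0,"spin":9},{"x":0,"y":0,"z":0,"spin":9}]'|grep -E 'pos|grip|open'
 python3 - <<'E'
from h import *
tilt();shift([470.5,-175,221])
E
```

```text
position: [478.5, 262.2, 203.8]
opening: 60.4
grip_force: 125.1
position: [478.4, 262.2, 203.8]
opening: 60.4
grip_force: 125.2
position: [478.4, 262.3, 203.8]
opening: 60.0
grip_force: 125.2
position: [478.5, 262.3, 203.8]
opening: 60.5
grip_force: 125.2
t 29.35 p [479. 262. 204.] r 546 az 28.7 q [0.36 0.48 0.08 1.4  0.23 0.84] tilt 0.325 dir 154.1 vec [-0.292  0.142]
t 29.35 q [0.363 0.475 0.078 1.401 0.235 0.838] p [478.5 262.3 203.8] open 60.5 grip 125.2
[[-0.829  0.479 -0.287]
 [ 0.459  0.878  0.14 ]
 [ 0.319 -0.016 -0.948]]
to [470.5, -175, 221] shift [-188.0, -388.0, -75.0]
```

```bash
python3 -m crank '[{"x":-2,"y":-4,"z":-1,"spin":0},{"x":-6,"y":-12,"z":-2,"spin":0},{"x":-12,"y":-24,"z":-5,"spin":0},{"x":-19,"y":-40,"z":-8,"spin":0},{"x":-28,"y":-58,"z":-11,"spin":0},{"x":-37,"y":-77,"z":-15,"spin":0},{"x":-46,"y":-96,"z":-19,"spin":0},{"x":-56,"y":-115,"z":-22,"spin":0},{"x":-65,"y":-134,"z":-26,"spin":0},{"x":-74,"y":-153,"z":-30,"spin":0},{"x":-83,"y":-172,"z":-33,"spin":0},{"x":-93,"y":-191,"z":-37,"spin":0}]'|grep -E 'pos|grip'
python3 -m crank '[{"x":-9,"y":-19,"z":-4,"spin":0},{"x":-18,"y":-38,"z":-7,"spin":0},{"x":-28,"y":-57,"z":-11,"spin":0},{"x":-37,"y":-76,"z":-15,"spin":0},{"x":-46,"y":-95,"z":-18,"spin":0},{"x":-55,"y":-114,"z":-22,"spin":0},{"x":-64,"y":-132,"z":-25,"spin":0},{"x":-72,"y":-148,"z":-29,"spin":0},{"x":-79,"y":-162,"z":-31,"spin":0},{"x":-84,"y":-174,"z":-34,"spin":0},{"x":-89,"y":-183,"z":-35,"spin":0},{"x":-92,"y":-189,"z":-37,"spin":0}]'|grep -E 'pos|grip'
python3 -m crank '[{"x":-2,"y":-4,"z":-1,"spin":0},{"x":-3,"y":-7,"z":-1,"spin":0},{"x":-3,"y":-8,"z":-1,"spin":0},{"x":-3,"y":-8,"z":-1,"spin":0},{"x":-3,"y":-8,"z":-1,"spin":0},{"x":-3,"y":-8,"z":-1,"spin":0},{"x":-3,"y":-8,"z":-1,"spin":0}]'|grep -E 'pos|grip'
 python3 - <<'E'
from h import *
tilt();shift([470.5,-175,221]);A=arm.capture('scene');B=arm.capture('top');cv2.imwrite('pics/end.png',np.hstack([cv2.resize(A[160:360,80:280,::-1],(400,400)),cv2.resize(B[240:440,300:500,::-1],(400,400))]))
im=A.astype(int); v,u=np.nonzero((im[...,0]>110)&(im[...,1]<50)&(im[...,2]<50)); print(u.mean(),v.mean(),len(u),atz('scene',np.median(u),np.median(v),236))
E
```

```text
position: [474.2, 44.7, 212.5]
grip_force: 125.2
position: [471.2, -167.2, 220.8]
grip_force: 125.2
position: [470.2, -174.7, 221.1]
grip_force: 125.2
t 32.45 p [ 470. -175.  221.] r 502 az -20.4 q [-0.37  0.48  0.12  1.54  0.03  0.13] tilt 0.325 dir 154.1 vec [-0.293  0.142]
t 32.45 q [-0.372  0.478  0.119  1.537  0.025  0.125] p [ 470.2 -174.7  221.1] open 60.2 grip 125.2
[[-0.83   0.479 -0.287]
 [ 0.458  0.878  0.139]
 [ 0.319 -0.016 -0.948]]
to [470.5, -175, 221] shift [-0.0, -0.0, -0.0]
144.13333333333333 209.50833333333333 240 [ 466.45780988 -178.03128521  236.        ]
```

View pics/end.png

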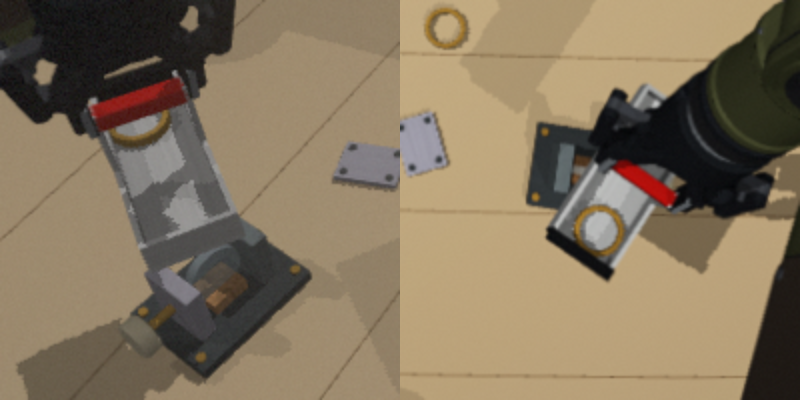

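Run:
```python
from h import *
B=arm.capture('top'); im=B.astype(int); S=(slice(335,375),slice(375,425))
m=np.zeros(B.shape[:2],np.uint8); m[S]=((im[...,0]-im[...,2]>60)&(im[...,0]<220))[S]; m[:, :375]=0
n,l,st_,c=cv2.connectedComponentsWithStats(m); i=1+np.argmax(st_[1:,4]); v,u=np.nonzero(l==i); (e)=cv2.fitEllipse(cv2.convexHull(np.c_[u,v].astype(np.int32))); print(st_[i],e)
r=atz('top',*e[0],176)
k=np.zeros_like(m); k[340:385,365:412]=(im.max(2)<40)[340:385,365:412]; n,l,s2,c=cv2.connectedComponentsWithStats(k); i=1+np.argmax(s2[1:,4]); v,u=np.nonzero(l==i); q=cv2.minAreaRect(np.c_[u,v].astype(np.int32)); C=cv2.boxPoints(q); print(s2[i],q)
W=np.array([atz('top',*p,192)[:2] for p in C]); print(W.round(0).tolist(),r.round(1))
h0=np.array([466.5,-178]);
for yaw in(-29,-33,-27):
    x=np.array([np.cos(np.radians(yaw)),np.sin(np.radians(yaw))]); print(yaw,'ring x vs black outer',((r[:2]-W)@x).max().round(1),'vs inner',((r[:2]-W)@x).min().round(1),'(touch: 26 / 22) ; vs handle',((r[:2]-h0)@x).round(1))
```

```text
[408 358  17  17 185] ((395.515625, 439.911865234375), (25.65348243713379, 172.055419921875), 17.679859161376953)
[374 354  32  26 218] ((389.0291442871094, 365.95751953125), (38.31794738769531, 5.871298789978027), 34.508522033691406)
[[423.0, -103.0], [432.0, -109.0], [396.0, -164.0], [387.0, -158.0]] [ 282.  -148.4  176. ]
-29 ring x vs black outer -96.9 vs inner -111.6 (touch: 26 / 22) ; vs handle -175.7
-33 ring x vs black outer -93.6 vs inner -103.8 (touch: 26 / 22) ; vs handle -170.9
-27 ring x vs black outer -98.3 vs inner -115.3 (touch: 26 / 22) ; vs handle -177.8
```

Run:
```python
from h import *
for z in (172,176):
  r=atz('top',399.3,354.3,z); print(r, (r[:2]-[405,-131])@[.837,-.547])
B=arm.capture('top'); print([(d['confidence'],d['box']) for d in arm.silhouettes('top','ring_center')])
hsv=cv2.cvtColor(B,cv2.COLOR_RGB2HSV).astype(int); m=((hsv[...,1]>140)&(hsv[...,0]<30)&(hsv[...,2]>50)).astype(np.uint8)[338:374,380:420]
v,u=np.nonzero(m); print(len(u),u.min()+380,u.max()+380,v.min()+338,v.max()+338,(u.min()+u.max())/2+380,(v.min()+v.max())/2+338)
```

```text
[ 427.78081215 -155.32437384  172.        ] 32.372972261548114
[ 428.12425392 -154.51091609  176.        ] 32.215471628880444
[(0.16, [403.4, 332.1, 65.5, 94.1])]
162 387 411 343 367 399.0 355.0
```

Run:
```python
from h import *
B=arm.capture('top'); im=B.astype(int); v,u=np.nonzero(((im[...,0]>100)&(im[...,1]<50)&(im[...,2]<50))[315:350,400:445]); u=u+400;v=v+315
q=cv2.minAreaRect(np.c_[u,v].astype(np.int32)); print(q,len(u))
b=atz('top',*q[0],243); print('bar top',b)
x=np.array([.837,-.547])
for p in((399.0,355.0),(399.3,354.3)):
    r=atz('top',*p,174); print('ring x rel bar',(r-b)[:2]@x,'view slope x',(arm.camera_model('top')['eye']-r)[:2]@x/800)
# profile along caddy x through ring centre line
c=atz('top',399.1,354.7,180)[:2]
cm=arm.camera_model('top'); Rm=rot(cm['attitude']).as_matrix()
for d in range(-44,30,2):
    p=np.r_[c+x*d,180]; q=Rm.T@(p-cm['eye']); s=q[:2]/q[2]; s=s*(1+cm['k1']*(s@s)); uu=cm['fx']*s[0]+cm['cx']; vv=cm['fy']*s[1]+cm['cy']
    print(d,cv2.getRectSubPix(B,(1,1),(uu,vv))[0,0].tolist(),end=' ')
```

```text
((422.0738830566406, 330.2516784667969), (31.376583099365234, 8.356165885925293), 34.99202346801758) 253
bar top [ 472.98481094 -178.51242525  243.        ]
ring x rel bar -51.91768340514921 view slope x -0.037758956694869096
ring x rel bar -50.59836142831454 view slope x -0.03940810916591243
-44 [189, 164, 124] -42 [189, 164, 124] -40 [189, 164, 124] -38 [189, 164, 125] -36 [191, 166, 125] -34 [179, 155, 117] -32 [80, 69, 53] -30 [19, 17, 19] -28 [14, 13, 16] -26 [15, 15, 17] -24 [14, 15, 17] -22 [26, 23, 17] -20 [68, 52, 22] -18 [86, 73, 51] -16 [94, 93, 90] -14 [99, 100, 100] -12 [138, 138, 138] -10 [167, 168, 167] -8 [179, 180, 179] -6 [184, 185, 184] -4 [184, 185, 184] -2 [182, 183, 182] 0 [183, 184, 183] 2 [184, 184, 184] 4 [184, 184, 184] 6 [183, 184, 183] 8 [183, 184, 183] 10 [182, 183, 181] 12 [182, 183, 182] 14 [183, 184, 183] 16 [168, 163, 153] 18 [153, 119, 59] 20 [143, 105, 42] 22 [125, 112, 92] 24 [168, 168, 167] 26 [183, 185, 184] 28 [183, 184, 184]
```

Run:
```python
from h import *
print(arm.close_job())
```

```text
the job is handed in; nothing more can be done
None
```

I handed the job in at about 33 s of the 51 s: the caddy is held level over the lens jig at the planned height of about 10 cm, with the ring against the black end. The tip came to about 37°, by the tool's angle. My first grasp missed and slid the caddy about 17 mm on the bench before the second one held. The hand-in gave no verdict.

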